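# Scrape the bamboo offcuts off the splitting board

## Robot

A 6-joint arm with a two-finger parallel gripper is mounted at the origin on the work surface. World frame = base frame: x ahead of the robot, y to its left, z up, the work surface at z = 0. Lengths are in mm, angles in rad, forces in N, time in s.
With the tool pointing down it reaches from about 300 to 775 mm from the base axis. Payload 14.6 kg.
Tool frame: the origin (TCP) lies between the finger pads; the fingertips stand 11 mm ahead of it and the grasp point (between the pads) lies 8 mm behind it; z points along the fingers, y is the direction in which the jaws open and shut (so a half turn about z gives the same grasp; the last joint's range is limited). The gripper opens to 94 mm and grips with 3 to 60 N. Pads are 16 mm wide; open, the fingers measure 119 mm over their backs; the gripper's body (75 mm by 177 mm) begins 78 mm behind the grasp point.
Start: joints at [-1.276, 0.3, 1.521, -0, 1.321, -0.067], TCP at [194.67, -514.386, 216.446] pointing down, gripper open.
Joint ranges: [-3.03, 3.03], [-0.79, 2.21], [0.23, 2.52], [-1.04, 4.18], [0, 3.07], [-2.55, 2.55]. Speed limits (rad/s): [2.22, 2.22, 2.57, 3.14, 3.14, 3.14].

## Interface

Orientations are given as [roll, pitch, yaw] about the fixed x, y, z axes, in that order (R = Rz(yaw) Ry(pitch) Rx(roll)).
In Python, from cell import * gives the robot as it stands.
- The arm moves only by the tool arm_command, never from a script. Its argument "deltas" is a list of rows, each an object with "xyz": the shift along the world's x, y, z in m, a list of three; "turn": the turn, a rotation vector about the world's x, y, z in rad, a list of three. A call has 1 to 12 rows; each row shifts and turns the commanded pose from where the row before left it; what a row does not reach is not made up. A row lasts 1/8 s, in which the tool goes at most 62.5 mm and 10.7 degrees, less where a joint would pass 70% of its speed; a pose out of reach is approached as far as the arm can. A call with a gripper value outside its range is refused whole. "gripper" is the closure, from 0 (fully open) to 1 (shut), set as the call begins (left out, the last holds). The fingers move at their own pace and stop on an object; "force" is the grip in N (left out, the last holds). Time passes only in rows, so rows that do not move let the fingers close. It gives the time, the measured TCP pose, the force and the opening at its end, in the units of the state.
- read_state(): the state, without advancing time (a new reading comes with each control period).
- camera(name): name is "side" or "top"; returns a dict with "color" (400x640x3 uint8, red, green, blue), "fx", "fy", "cx", "cy" (pixels), "k1" (the pictures are not rectified: a ray, as slopes to the right and down, at radius r is drawn at 1 + k1 r^2 times it, then the intrinsics apply), "rvec" (rotation vector, rad) and "tvec" (3), from world to camera coordinates, as OpenCV has them. Camera axes: x right, y down, z forward; pixel columns grow to the right and rows downward; lengths in mm; the calibration is good to about 2 mm. A picture is of the moment at which its call begins. There is no depth.
- sign_off(): hands the job in, once; it reports no verdict.
The state is a dict: "clock": time; "joints": joint angles; "qd": joint speeds; "effort": joint torques, N m; "eef_pos": TCP position; "eef_rot": TCP orientation; "wrist_force": force on the tool from outside, world axes, zero at the start; "moment": the same for the moment, N m; "finger_gap": finger opening in mm.
Only numpy, scipy, OpenCV 4.12 (cv2) and the standard library are available. Lean on these libraries where they do the work, as an engineer would, in place of code of your own. Each camera call takes 0.05 s, during which the arm holds its last target.

## Task

Take the wooden scraper block by its grip, set it down on the dark splitting board and sweep both bamboo offcuts off the board into the trough at its far end. Move the offcuts only with the scraper, never with the gripper. Finish with the scraper left standing upright on the board.

Things in the scene. Friction and masses are not known exactly. Their poses are not given: they have to be found in the camera images.
- board: Dark wooden board with a trough at its far end, one fixed piece. Origin: centre of the board's underside, on the table; z up, x towards the trough (within 12 deg of world x). Board x -110 to 110, y -100 to 100, top at z 30 mm, no rim; its thin cross lines are flat marks. Trough starts at the board's edge: inside x 110 to 190, y -105 to 105, floor z 4, walls 6 thick, top z 30 mm.
- scraper: Loose wooden block, 0.15 to 0.4 kg, on the table left or right of the board (the square block with a knob is not it). Foot 34 (x) x 170 (y) x 18 mm, upright faces; on it a grip bar 24 (x) x 100 (y) mm, z 18 to 64 mm, to pinch across the 24 mm from above. Front and back alike. Origin: centre of underside; z up, y along the foot. Starts with x within 30 deg of world x.
- chip_long: Loose bamboo offcut, 44 x 20 x 9 mm, 12 g, lying flat on the board at board x -10 to 60, y 22 to 45 mm, turned any way. Origin: centre of its underside as it lies at the start.
- chip_short: Loose bamboo offcut, 30 x 24 x 9 mm, 10 g, lying flat on the board at board x -10 to 60, y -45 to -22 mm, turned any way. Origin: centre of its underside as it lies at the start.
Mind the look-alikes: they are no part of the job. Several things look just like the scraper: the one meant starts farthest to the robot's left. Leave any white look-alike of the chip_long alone.

How it is judged:
By the outcome, as a careful person would: the job done as asked, in the order asked, and still so for the second after the job is handed in, with the robot touching nothing.
It also fails if it takes over 51 s, if anything falls off the work surface, if the arm or the gripper's body presses on something with over 40 N, if the wrist force passes 120 N, or if a joint passes its speed limit or range.

## Working session

There is one attempt and no reset: what is moved stays moved. The work goes in short steps, Python scripts to look and compute and a tool call to move; the robot and the scene stay as the last step left them, time stands still between calls to the robot, and variables do not carry over. Pictures are saved under pics/ and viewed, and the job is handed in when it is done.

Besides the shell and the picture viewer there is one more tool, called after "Call:" as a command line: name --argument value ..., lists and objects as JSON in quotes. arm_command: Moves the arm, as the interface text tells. Its arguments: {"type":"object","properties":{"deltas":{"type":"array","items":{"type":"object","properties":{"xyz":{"type":"array","items":{"type":"number"}},"turn":{"type":"array","items":{"type":"number"}}}}},"gripper":{"type":"number"},"force":{"type":"number"}},"required":["deltas"]}

```bash
mkdir -p pics; cat > h.py <<'E'
from cell import *
import numpy as np, cv2
def snap(n,f):
    c=camera(n); cv2.imwrite('pics/'+f,c['color'][:,:,::-1]); np.save('pics/'+n+'_last.npy',c,allow_pickle=True); return c
def last(n): return np.load('pics/'+n+'_last.npy',allow_pickle=True).item()
def pix2w(c,u,v,z):
    R,_=cv2.Rodrigues(np.array(c['rvec'],float)); t=np.array(c['tvec'],float).ravel()
    xd=np.array([(u-c['cx'])/c['fx'],(v-c['cy'])/c['fy']]); x=xd.copy()
    for _ in range(30): x=xd/(1+c['k1']*(x@x))
    d=R.T@np.array([x[0],x[1],1]); o=-R.T@t
    return o+d*(z-o[2])/d[2]
def w2pix(c,p):
    R,_=cv2.Rodrigues(np.array(c['rvec'],float)); q=R@np.array(p,float)+np.array(c['tvec'],float).ravel()
    s=q[:2]/q[2]; s=s*(1+c['k1']*(s@s)); return np.array([s[0]*c['fx']+c['cx'],s[1]*c['fy']+c['cy']])
E
python3 - <<'E'
from h import *
for n in('top','side'):
    c=snap(n,n+'0.png'); R,_=cv2.Rodrigues(np.array(c['rvec'],float)); print(n,-R.T@np.array(c['tvec']).ravel(),c['fx'],c['k1'])
s=read_state();print(s)
E
```

```text
top [ 278.00969867 -101.69599373 1310.8260881 ] 509.3539361136308 -0.11373249246693906
side [259.3026939  787.84335896 795.8616646 ] 362.55958308317906 -0.057422164810378
{'clock': 0.1, 'joints': array([-1.27563090e+00,  3.00452607e-01,  1.52148117e+00, -3.94869940e-06,
        1.32074099e+00, -6.65968702e-02]), 'qd': array([-0.00152718, -0.00041667, -0.00459864, -0.00048968,  0.00220233,
       -0.00099337]), 'effort': array([ 5.52449983e-04, -5.32644761e+01, -3.53288734e+01,  7.09023373e-02,
        2.35253636e-02, -5.58266095e-05]), 'eef_pos': array([ 194.59141806, -514.19072776,  215.93874118]), 'eef_rot': array([-3.14051268e+00, -6.81957104e-05,  3.61763235e-01]), 'wrist_force': array([-0.0322376 ,  0.48946135, -0.63956529]), 'moment': array([ 0.03075003, -0.01026322, -0.03337534]), 'finger_gap': 94.49657800149923}
```

View pics/top0.png

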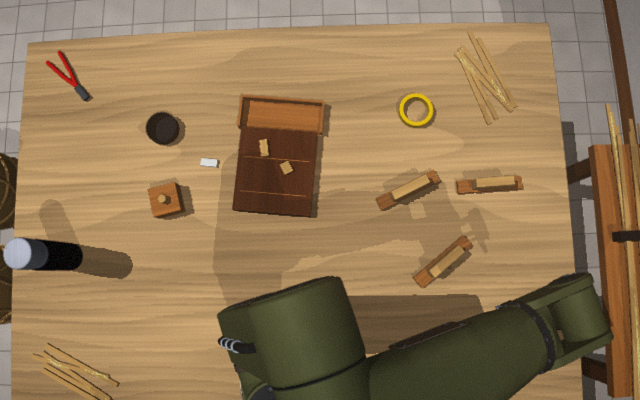

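View pics/side0.png

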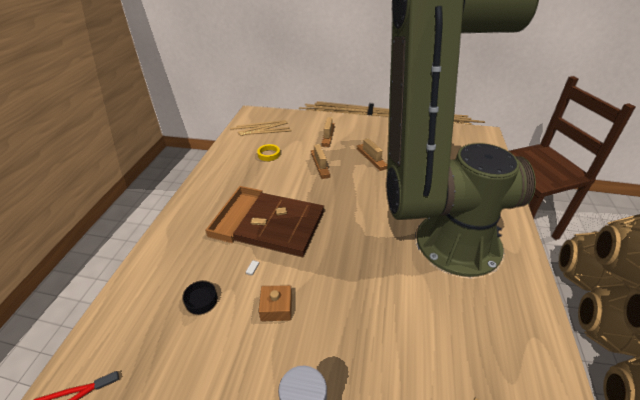

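The top picture has three scraper look-alikes: A (408,190), B (489,185) and C (443,262). Image left is world +y, so A is farthest to the robot's left. The knob block at (166,200) and the white piece at (209,162) are decoys. The chips are on the board at (264,147) and (286,168). I'll enlarge both areas to confirm.

```bash
python3 - <<'E'
from h import *
c=last('top');im=c['color'][:,:,::-1]
a=cv2.resize(im[160:220,365:455],None,fx=8,fy=8,interpolation=cv2.INTER_CUBIC);cv2.imwrite('pics/cropA.png',a)
b=cv2.resize(im[85:225,225:335],None,fx=4.2,fy=4.2,interpolation=cv2.INTER_CUBIC);cv2.imwrite('pics/cropB.png',b)
for n,u,v in(('A',408,190),('B',489,185),('C',443,262)):print(n,pix2w(c,u,v,64).round())
E
```

```text
A [ 471. -306.   64.]
B [ 478. -511.   64.]
C [ 290. -383.   64.]
```

View pics/cropA.png

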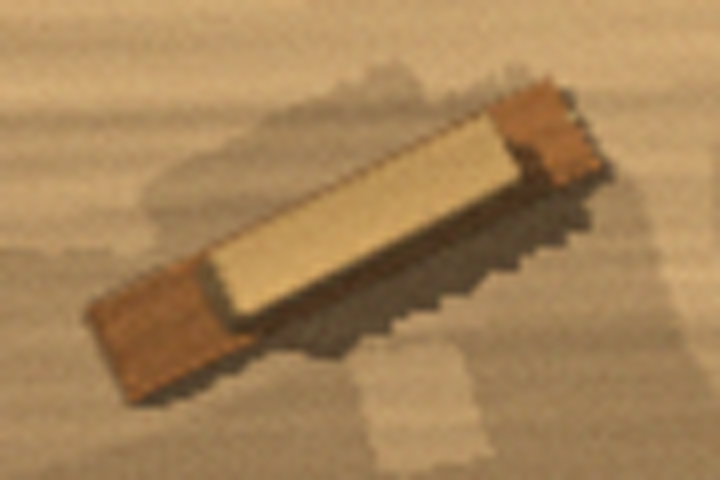

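View pics/cropB.png

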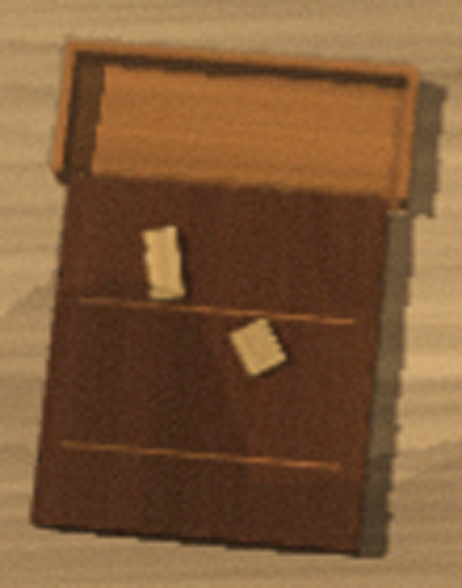

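```bash
cat > fit.py <<'E'
from h import *
from scipy.optimize import least_squares
c=last('top')
def un(U,V,s,u0,v0): return (U+.5)/s-.5+u0,(V+.5)/s-.5+v0
def fit(pts,mod,x0):
    W=np.array([pix2w(c,*p,m[2])[:2] for p,m in zip(pts,mod)]);m=np.array(mod)[:,:2]
    f=lambda q:(m@np.array([[np.cos(q[2]),np.sin(q[2])],[-np.sin(q[2]),np.cos(q[2])]])+q[:2]-W).ravel()
    r=least_squares(f,x0); print('pose',r.x[:2].round(1),np.degrees(r.x[2]).round(2));print(f(r.x).reshape(-1,2).round(1).tolist());return r.x
E
python3 - <<'E'
from fit import *
A=lambda U,V:un(U,V,8,365,160)
B=lambda U,V:un(U,V,4.2,225,85)
print('scraper');fit([A(205,255),A(240,318),A(490,112),A(525,172),A(88,308),A(130,400),A(548,82),A(608,170)],
 [(12,50,64),(-12,50,64),(12,-50,64),(-12,-50,64),(17,85,18),(-17,85,18),(17,-85,18),(-17,-85,18)],[470,-306,-.5])
print('board');b=fit([B(35,523),B(360,550),B(68,42),B(420,66),B(52,178),B(408,210)],
 [(-110,100,30),(-110,-100,30),(196,111,30),(196,-111,30),(110,111,30),(110,-111,30)],[500,0,0])
co,si=np.cos(b[2]),np.sin(b[2])
for n,P in(('long',[(142,231),(175,226),(187,293),(148,299)]),('short',[(230,334),(266,319),(288,355),(255,376)])):
    W=np.array([pix2w(c,*B(*p),39)[:2] for p in P]);L=(W-b[:2])@np.array([[co,-si],[si,co]])
    print(n,W.mean(0).round(1),'board',L.mean(0).round(1),L.round().tolist(),'sides',np.linalg.norm(W-np.roll(W,1,0),axis=1).round(1))
E
```

```text
scraper
pose [ 479.6 -312.7] 24.52
[[1.3, -0.5], [-0.5, -0.6], [0.3, -0.1], [-2.3, -0.2], [0.4, 0.9], [-0.5, -1.0], [1.4, -1.1], [-0.0, 2.6]]
board
pose [536.1  25.8] -6.35
[[-2.2, 1.8], [-2.2, -0.2], [-1.0, -0.3], [-1.8, -0.0], [1.9, -0.7], [5.4, -0.6]]
long [597.4  54.6] board [57.7 35.5] [[76.0, 50.0], [81.0, 30.0], [40.0, 19.0], [34.0, 42.0]] sides [43.  20.5 42.9 24.1]
short [543.2  -3.8] board [ 10.3 -28.6] [[16.0, -10.0], [27.0, -31.0], [6.0, -46.0], [-8.0, -27.0]] sides [30.3 23.7 26.2 23.7]
```

Crop A shows the complete scraper, with its bar on the foot. The fitted pose is (480,-313) at 24.5°, with residuals up to 2.6 mm. The board is at (536,26) at -6.4°. Chip sizes and board positions match the description. Next I'll move above the grip.

Call:
arm_command --deltas '[{"xyz":[0.0238,0.0168,0],"turn":[0,0,0.1364]},{"xyz":[0.0238,0.0168,0],"turn":[0,0,0.1364]},{"xyz":[0.0238,0.0168,0],"turn":[0,0,0.1364]},{"xyz":[0.0238,0.0168,0],"turn":[0,0,0.1364]},{"xyz":[0.0238,0.0168,0],"turn":[0,0,0.1364]},{"xyz":[0.0238,0.0168,0],"turn":[0,0,0.1364]},{"xyz":[0.0238,0.0168,0],"turn":[0,0,0.1364]},{"xyz":[0.0238,0.0168,0],"turn":[0,0,0.1364]},{"xyz":[0.0238,0.0168,0],"turn":[0,0,0.1364]},{"xyz":[0.0238,0.0168,0],"turn":[0,0,0.1364]},{"xyz":[0.0238,0.0168,0],"turn":[0,0,0.1364]},{"xyz":[0.0238,0.0168,0],"turn":[0,0,0.1364]}]' --gripper 0

```text
clock: 1.6
eef_pos: [480.9, -312.1, 216.1]
eef_rot: [-3.141, -0.001, 2.003]
wrist_force: [-0.1, -0.1, 0.0]
finger_gap: 93.7
```

Call:
arm_command --deltas '[{"xyz":[0,0,0]},{"xyz":[0,0,0]}]'

```text
validation failed for argument at $.de...
```

```bash
python3 - <<'E'
from h import *
c=snap('side','side1.png')
im=c['color'][:,:,::-1].copy()
a=np.radians(24.52)
for m in[(12,50,64),(-12,50,64),(12,-50,64),(-12,-50,64),(17,85,18),(-17,85,18),(17,-85,18),(-17,-85,18)]:
    p=w2pix(c,(479.6+m[0]*np.cos(a)-m[1]*np.sin(a),-312.7+m[0]*np.sin(a)+m[1]*np.cos(a),m[2]))
    cv2.circle(im,tuple(int(round(x*16)) for x in p),8,(0,0,255),-1,shift=4)
cv2.imwrite('pics/side1c.png',cv2.resize(im[90:200,270:420],None,fx=5,fy=5,interpolation=cv2.INTER_CUBIC))
print(read_state()['eef_pos'],read_state()['eef_rot'])
E
```

```text
[ 482.92604779 -310.29523078  216.00092892] [ 3.14119941e+00 -8.00169300e-04  2.01163193e+00]
```

View pics/side1c.png

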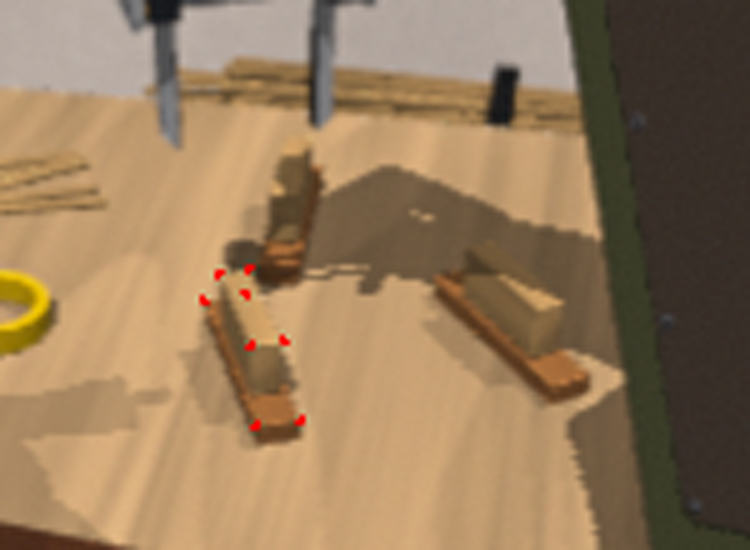

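The projected corners land on block A to within about 1 px in the side picture. I'll descend.

Call:
arm_command --deltas '[{"xyz":[0,0,-0.03],"turn":[0,0,0]},{"xyz":[0,0,-0.03],"turn":[0,0,0]},{"xyz":[0,0,-0.03],"turn":[0,0,0]},{"xyz":[0,0,-0.01],"turn":[0,0,0]},{"xyz":[0,0,0],"turn":[0,0,0]},{"xyz":[0,0,0],"turn":[0,0,0]}]'

```text
clock: 2.4
eef_pos: [480.7, -313.1, 117.7]
eef_rot: [3.141, 0.001, 1.998]
wrist_force: [-0.5, 0.6, -0.6]
finger_gap: 94.1
```

Call:
arm_command --deltas '[{"xyz":[0,0,-0.03],"turn":[0,0,0]},{"xyz":[0,0,-0.03],"turn":[0,0,0]},{"xyz":[0,0,-0.015],"turn":[0,0,0]},{"xyz":[0,0,-0.005],"turn":[0,0,0]},{"xyz":[0,0,0],"turn":[0,0,0]},{"xyz":[0,0,0],"turn":[0,0,0]}]'

```text
clock: 3.15
eef_pos: [480.7, -313.1, 37.4]
eef_rot: [3.141, 0.001, 1.999]
wrist_force: [-0.4, 1.0, 0.0]
finger_gap: 94.2
```

Call:
arm_command --deltas '[{"xyz":[0,0,0],"turn":[0,0,0]},{"xyz":[0,0,0],"turn":[0,0,0]},{"xyz":[0,0,0],"turn":[0,0,0]},{"xyz":[0,0,0],"turn":[0,0,0]},{"xyz":[0,0,0],"turn":[0,0,0]},{"xyz":[0,0,0],"turn":[0,0,0]},{"xyz":[0,0,0],"turn":[0,0,0]},{"xyz":[0,0,0],"turn":[0,0,0]}]' --gripper 1 --force 35

```text
clock: 4.15
eef_pos: [480.2, -312.8, 36.4]
eef_rot: [-3.141, -0.0, 1.999]
wrist_force: [-1.7, -0.7, -0.5]
finger_gap: 23.6
```

The gap is 23.6 mm, so it holds the 24 mm bar. I'll lift and check.

Call:
arm_command --deltas '[{"xyz":[0,0,0.015],"turn":[0,0,0]},{"xyz":[0,0,0.025],"turn":[0,0,0]},{"xyz":[0,0,0.025],"turn":[0,0,0]},{"xyz":[0,0,0.025],"turn":[0,0,0]},{"xyz":[0,0,0.01],"turn":[0,0,0]},{"xyz":[0,0,0],"turn":[0,0,0]},{"xyz":[0,0,0],"turn":[0,0,0]}]'

```text
clock: 5.03
eef_pos: [479.9, -312.5, 135.4]
eef_rot: [-3.141, -0.001, 1.999]
wrist_force: [0.6, -0.3, -3.6]
finger_gap: 23.7
```

```bash
python3 - <<'E'
from h import *
c=snap('side','side2.png');s=read_state();print(s['eef_pos'],s['eef_rot'],s['wrist_force'],s['finger_gap'])
cv2.imwrite('pics/side2c.png',cv2.resize(c['color'][60:200,270:420,::-1],None,fx=4,fy=4,interpolation=cv2.INTER_CUBIC))
E
```

```text
[ 479.90141466 -312.5112266   135.40006949] [-3.14072090e+00 -1.52603410e-03  1.99861953e+00] [-0.49061077 -0.05817434 -4.54746649] 24.17187908611564
```

View pics/side2c.png

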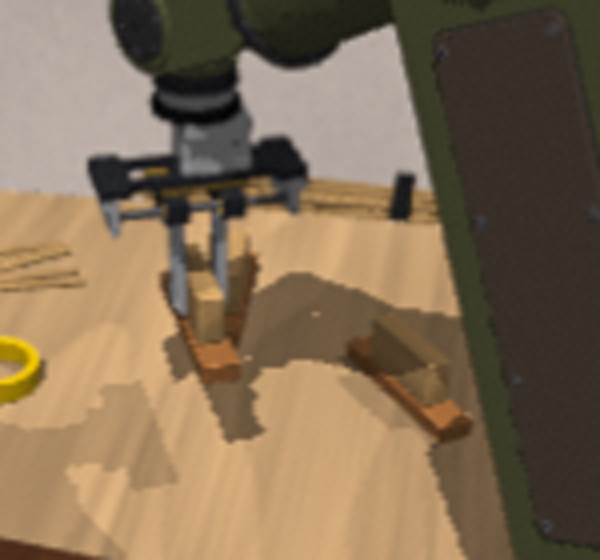

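The picture shows the scraper lifted level in the jaws, with a load of about 4 N. Next I'll carry it over the board's near end and turn it square to the board.

Call:
arm_command --deltas '[{"xyz":[-0.0007,0.0288,0],"turn":[0,0,-0.0449]},{"xyz":[-0.0007,0.0288,0],"turn":[0,0,-0.0449]},{"xyz":[-0.0007,0.0288,0],"turn":[0,0,-0.0449]},{"xyz":[-0.0007,0.0288,0],"turn":[0,0,-0.0449]},{"xyz":[-0.0007,0.0288,0],"turn":[0,0,-0.0449]},{"xyz":[-0.0007,0.0288,0],"turn":[0,0,-0.0449]},{"xyz":[-0.0007,0.0288,0],"turn":[0,0,-0.0449]},{"xyz":[-0.0007,0.0288,0],"turn":[0,0,-0.0449]},{"xyz":[-0.0007,0.0288,0],"turn":[0,0,-0.0449]},{"xyz":[-0.0007,0.0288,0],"turn":[0,0,-0.0449]},{"xyz":[-0.0007,0.0288,0],"turn":[0,0,-0.0449]},{"xyz":[-0.0007,0.0288,0],"turn":[0,0,-0.0449]}]'

```text
clock: 6.58
eef_pos: [471.5, 33.8, 135.9]
eef_rot: [-3.141, 0.0, 1.458]
wrist_force: [1.0, -0.3, -3.1]
finger_gap: 23.6
```

Call:
arm_command --deltas '[{"xyz":[0,0,0],"turn":[0,0,0]},{"xyz":[0,0,-0.015],"turn":[0,0,0]},{"xyz":[0,0,-0.02],"turn":[0,0,0]},{"xyz":[0,0,-0.015],"turn":[0,0,0]},{"xyz":[0,0,-0.01],"turn":[0,0,0]},{"xyz":[0,0,0],"turn":[0,0,0]},{"xyz":[0,0,0],"turn":[0,0,0]}]'

```text
clock: 7.45
eef_pos: [472.2, 32.7, 76.9]
eef_rot: [3.141, -0.0, 1.46]
wrist_force: [-0.2, 0.5, -2.3]
finger_gap: 23.4
```

```bash
python3 - <<'E'
from h import *
c=snap('side','side3.png');d=snap('top','top3.png');s=read_state();print(s['eef_pos'],s['eef_rot'],s['wrist_force'],s['finger_gap'])
a=cv2.resize(c['color'][120:270,190:350,::-1],(400,375),interpolation=cv2.INTER_CUBIC);b=cv2.resize(d['color'][85:235,215:375,::-1],(400,375),interpolation=cv2.INTER_CUBIC)
cv2.imwrite('pics/p3.png',np.hstack([a,b]))
E
```

```text
[472.16419804  32.8058813   76.95477954] [ 3.14064125e+00 -1.07930687e-04  1.45981771e+00] [ 0.66554177 -0.63358334 -2.7594539 ] 23.48022247377194
```

View pics/p3.png

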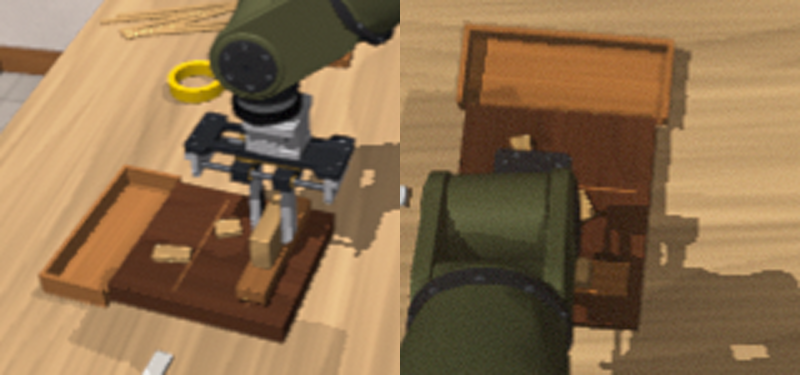

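The picture shows the scraper parallel to the board's cross lines, behind both chips and just above the board. I'll lower it to contact.

Call:
arm_command --deltas '[{"xyz":[0,0,-0.004],"turn":[0,0,0]},{"xyz":[0,0,-0.003],"turn":[0,0,0]},{"xyz":[0,0,-0.002],"turn":[0,0,0]},{"xyz":[0,0,0],"turn":[0,0,0]},{"xyz":[0,0,0],"turn":[0,0,0]}]'

```text
clock: 8.18
eef_pos: [471.9, 32.8, 67.5]
eef_rot: [3.142, -0.0, 1.46]
wrist_force: [-0.0, 0.5, -3.6]
finger_gap: 23.9
```

Call:
arm_command --deltas '[{"xyz":[0,0,-0.001],"turn":[0,0,0]},{"xyz":[0,0,0],"turn":[0,0,0]},{"xyz":[0,0,0],"turn":[0,0,0]}]'

```text
clock: 8.55
eef_pos: [471.9, 32.8, 66.4]
eef_rot: [-3.142, -0.0, 1.46]
wrist_force: [-0.0, 0.3, -4.0]
finger_gap: 23.7
```

Call:
arm_command --deltas '[{"xyz":[0,0,-0.001],"turn":[0,0,0]},{"xyz":[0,0,0],"turn":[0,0,0]},{"xyz":[0,0,0],"turn":[0,0,0]}]'

```text
clock: 8.93
eef_pos: [471.9, 32.8, 66.4]
eef_rot: [3.141, -0.0, 1.46]
wrist_force: [-6.2, -0.7, 12.6]
finger_gap: 23.9
```

The net contact force is about 16 N. I'll ease off slightly and sweep along the board's x direction (0.994, -0.111).

Call:
arm_command --deltas '[{"xyz":[0,0,0.0005],"turn":[0,0,0]},{"xyz":[0.005,-0.0006,0],"turn":[0,0,0]},{"xyz":[0.01,-0.0011,0],"turn":[0,0,0]},{"xyz":[0.01,-0.0011,0],"turn":[0,0,0]},{"xyz":[0.01,-0.0011,0],"turn":[0,0,0]},{"xyz":[0.01,-0.0011,0],"turn":[0,0,0]},{"xyz":[0.01,-0.0011,0],"turn":[0,0,0]},{"xyz":[0.01,-0.0011,0],"turn":[0,0,0]},{"xyz":[0.01,-0.0011,0],"turn":[0,0,0]},{"xyz":[0.01,-0.0011,0],"turn":[0,0,0]},{"xyz":[0.005,-0.0006,0],"turn":[0,0,0]}]'

```text
clock: 10.3
eef_pos: [562.2, 22.9, 66.4]
eef_rot: [-3.141, -0.0, 1.46]
wrist_force: [-6.2, 1.0, 7.3]
finger_gap: 23.8
```

```bash
cat > look.py <<'E'
from h import *
import sys
n=sys.argv[1]
c=snap('side',f'side{n}.png');d=snap('top',f'top{n}.png');s=read_state();print(s['eef_pos'],s['eef_rot'],s['wrist_force'],s['finger_gap'])
p=s['eef_pos'][:2]-[536.1,25.8];a=np.radians(-6.35);print('local',p@[np.cos(a),np.sin(a)],p@[-np.sin(a),np.cos(a)])
a=cv2.resize(c['color'][120:270,190:350,::-1],(400,375),interpolation=cv2.INTER_CUBIC);b=cv2.resize(d['color'][85:235,215:375,::-1],(400,375),interpolation=cv2.INTER_CUBIC)
cv2.imwrite(f'pics/p{n}.png',np.hstack([a,b]))
E
python3 look.py 4
```

```text
[562.58305645  22.77362288  66.43852643] [ 3.14040340e+00 -1.81270307e-04  1.45970890e+00] [0.93607115 0.6606635  4.04699973] 23.914977303885276
local 26.655300365324187 -0.0787396338353222
```

View pics/p4.png

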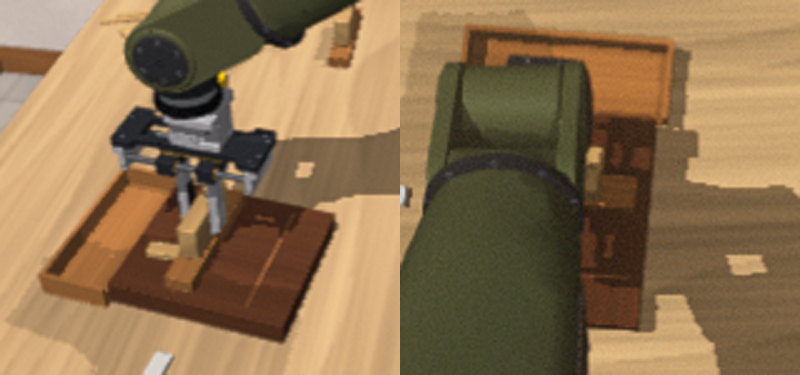

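Both chips are ahead of the foot: the long one left of the bar in the side view (160,250), and the short one at (593,160) in the top view. I'll finish the stroke.

Call:
arm_command --deltas '[{"xyz":[0.005,-0.0006,0],"turn":[0,0,0]},{"xyz":[0.01,-0.0011,0],"turn":[0,0,0]},{"xyz":[0.01,-0.0011,0],"turn":[0,0,0]},{"xyz":[0.01,-0.0011,0],"turn":[0,0,0]},{"xyz":[0.01,-0.0011,0],"turn":[0,0,0]},{"xyz":[0.01,-0.0011,0],"turn":[0,0,0]},{"xyz":[0.01,-0.0011,0],"turn":[0,0,0]},{"xyz":[0.008,-0.0009,0],"turn":[0,0,0]},{"xyz":[0.005,-0.0006,0],"turn":[0,0,0]},{"xyz":[0,0,0],"turn":[0,0,0]},{"xyz":[0,0,0],"turn":[0,0,0]}]'

```text
clock: 11.78
eef_pos: [640.4, 14.1, 66.4]
eef_rot: [3.14, -0.0, 1.46]
wrist_force: [1.3, 0.6, 4.5]
finger_gap: 23.7
```

```bash
python3 look.py 5
```

```text
[640.40963928  14.12269174  66.4717366 ] [ 3.13987175e+00 -1.82771703e-04  1.45978381e+00] [3.55312229 0.62503127 4.51689411] 23.904302597626142
local 104.96121014309857 -0.06884616969238527
```

View pics/p5.png

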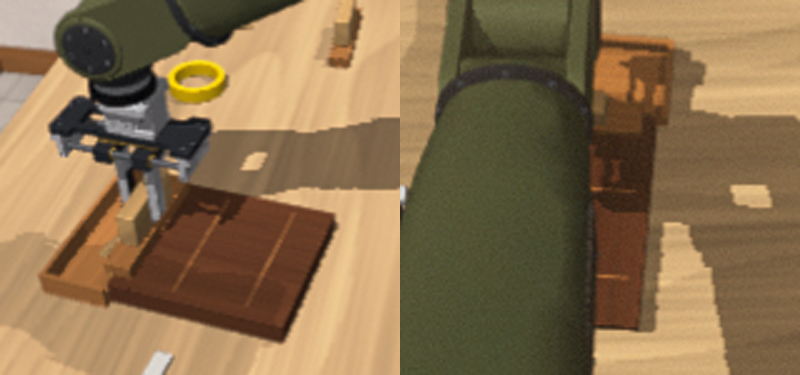

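The scraper is now at the board's far edge and the chips are hidden behind it. I'll draw back to mid-board and look into the trough.

Call:
arm_command --deltas '[{"xyz":[-0.005,0.0006,0],"turn":[0,0,0]},{"xyz":[-0.012,0.0013,0],"turn":[0,0,0]},{"xyz":[-0.015,0.0017,0],"turn":[0,0,0]},{"xyz":[-0.015,0.0017,0],"turn":[0,0,0]},{"xyz":[-0.015,0.0017,0],"turn":[0,0,0]},{"xyz":[-0.015,0.0017,0],"turn":[0,0,0]},{"xyz":[-0.015,0.0017,0],"turn":[0,0,0]},{"xyz":[-0.015,0.0017,0],"turn":[0,0,0]},{"xyz":[-0.01,0.0011,0],"turn":[0,0,0]},{"xyz":[0,0,0],"turn":[0,0,0]}]'

```text
clock: 13.12
eef_pos: [522.1, 27.4, 66.4]
eef_rot: [-3.141, 0.0, 1.46]
wrist_force: [-5.8, 0.5, 13.7]
finger_gap: 23.7
```

```bash
python3 look.py 6
```

```text
[522.1334893   27.39808037  66.41145828] [-3.14021790e+00  6.85354022e-05  1.45985726e+00] [-6.38362855  0.41276054 15.39122317] 23.793710664479413
local -14.05757393056303 0.04355653277901215
```

View pics/p6.png

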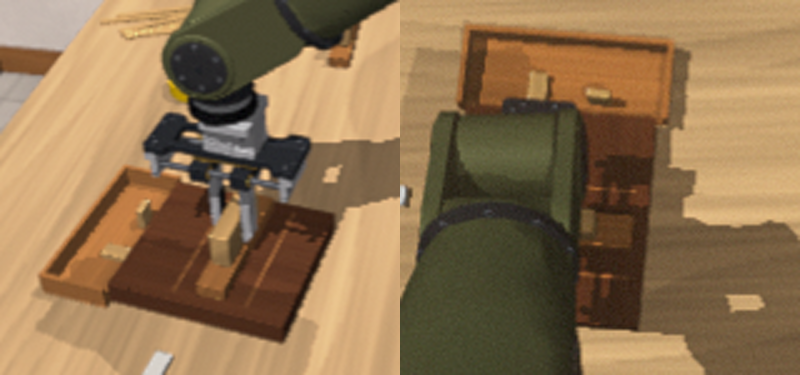

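Both chips lie in the trough: side view (115,252) and (145,210), top view (540,85) and (597,95). The board is clear, so I'll ease the pressure, release and rise.

Call:
arm_command --deltas '[{"xyz":[0,0,0.0007],"turn":[0,0,0]},{"xyz":[0,0,0],"turn":[0,0,0]}]'

```text
clock: 13.48
eef_pos: [522.1, 27.4, 66.4]
eef_rot: [-3.14, 0.0, 1.46]
wrist_force: [-4.6, 1.0, 7.4]
finger_gap: 23.8
```

Call:
arm_command --deltas '[{"xyz":[0,0,0],"turn":[0,0,0]},{"xyz":[0,0,0],"turn":[0,0,0]},{"xyz":[0,0,0],"turn":[0,0,0]},{"xyz":[0,0,0],"turn":[0,0,0]},{"xyz":[0,0,0],"turn":[0,0,0]},{"xyz":[0,0,0],"turn":[0,0,0]},{"xyz":[0,0,0],"turn":[0,0,0]},{"xyz":[0,0,0],"turn":[0,0,0]}]' --gripper 0

```text
clock: 14.48
eef_pos: [522.9, 27.3, 66.7]
eef_rot: [-3.142, 0.0, 1.46]
wrist_force: [-0.5, -0.2, 0.2]
finger_gap: 93.7
```

Call:
arm_command --deltas '[{"xyz":[0,0,0.01],"turn":[0,0,0]},{"xyz":[0,0,0.02],"turn":[0,0,0]},{"xyz":[0,0,0.03],"turn":[0,0,0]},{"xyz":[0,0,0.03],"turn":[0,0,0]},{"xyz":[0,0,0.03],"turn":[0,0,0]},{"xyz":[0,-0.03,0.02],"turn":[0,0,0]},{"xyz":[0,-0.04,0],"turn":[0,0,0]},{"xyz":[0,-0.04,0],"turn":[0,0,0]},{"xyz":[0,-0.04,0],"turn":[0,0,0]},{"xyz":[0,-0.04,0],"turn":[0,0,0]},{"xyz":[0,-0.03,0],"turn":[0,0,0]},{"xyz":[0,-0.02,0],"turn":[0,0,0]}]'

```text
clock: 15.98
eef_pos: [522.7, -213.9, 207.2]
eef_rot: [3.141, 0.0, 1.459]
wrist_force: [0.1, 0.6, -0.1]
finger_gap: 94.1
```

```bash
python3 look.py 7
```

```text
[ 522.72718999 -213.87742562  206.84935553] [3.14151012e+00 1.75116910e-04 1.45826900e+00] [-0.4945275   0.60283454  0.4249468 ] 93.979051683649
local 13.217956682899668 -239.68601548541508
```

View pics/p7.png

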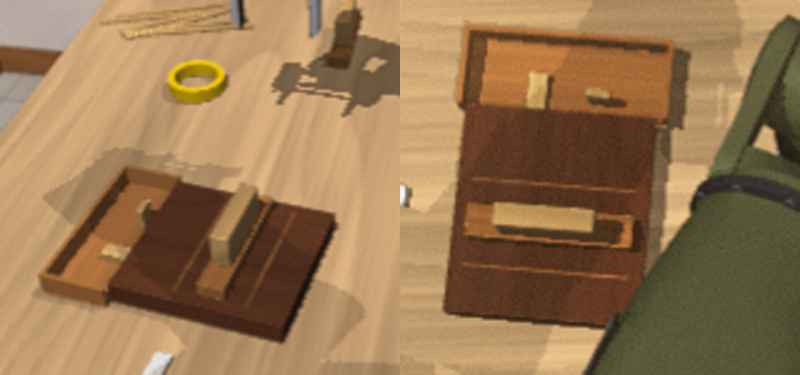

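The scraper stands upright on the board. The long chip lies close to the board's edge, so I'll zoom in on the trough.

```bash
python3 - <<'E'
from h import *
c=last('side');d=last('top')
a=cv2.resize(c['color'][180:250,200:280,::-1],(400,350),interpolation=cv2.INTER_CUBIC);b=cv2.resize(d['color'][90:140,235:330,::-1],(400,210),interpolation=cv2.INTER_CUBIC)
b=np.vstack([b,np.zeros((140,400,3),np.uint8)]);cv2.imwrite('pics/z7.png',np.hstack([a,b]))
E
```

```text
(no output)
```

View pics/z7.png

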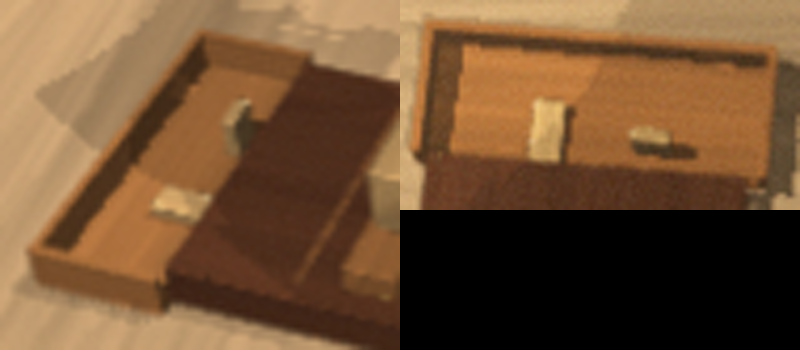

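The long chip is flat in the trough: about 36 mm is visible and about 7 mm is hidden by the board edge, which adds up to its 44 mm. The short chip stands on edge in the trough, off the board, and hasn't moved since the previous picture. I'll hand in.

```bash
python3 -c "
from cell import *
print(read_state()['clock'],sign_off())"
```

```text
the job is handed in; nothing more can be done
16.075 None
```

The job is done and handed in at 16.1 s of the 51 s allowed. I gripped the leftmost scraper by its bar, set it on the board behind both chips and swept them into the trough in one line along the board. Then I drew the scraper back to about mid-board and released it.

The last pictures show:
- **Scraper:** it stands upright on the board, clear of the gripper.
- **Long chip:** it lies flat on the trough floor, close to the board edge, which hides its last few millimetres.
- **Short chip:** it rests on its edge in the trough. It kept that pose between the last two looks, after the sweep and after the release.
- **Robot:** it is touching nothing, with the wrist force near zero. The highest wrist force I read was about 17 N.

No check failed. The only disagreement was one corner mark in the board fit, which was 5 mm off. The sweep ran straight and the scraper looked square to the board's lines all the same.

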